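# Load a two-tier kiln shelf

### The job

Load the kiln shelf from the bottom up. First stand the round post on the round red mark, the square post on the square black mark, and the blue dish midway between them on the shelf; then lay the long bridging shelf level across both posts, centred over the kiln shelf and in line with it, and last stand the white beaker in the middle of the bridging shelf. Set the pots down upright without dropping them, leave the glaze bottle and the yellow-lidded jar where they are, and let go of everything.

Things in the scene. Friction and masses are not known exactly. Their poses are not given: they have to be found in the camera images.
- kiln_shelf: Base kiln shelf: flat fixed slab, buff with an off-white top, 120 (x) by 210 (y) by 15 mm thick, lying on the table at a varying place and turned up to 0.3 rad. Origin at the centre of its underside, z up, y along its length; its top is 15 mm above the origin. The dish belongs on its centre, which is midway between the two marks.
- round_mark: Red painted disc, 46 mm across, flat on the kiln shelf's top, on its long centre line 62 mm from its centre, on either end (the marks change ends between starts). Origin at the disc's centre on the shelf's top face.
- square_mark: Black painted square, 44 mm wide, flat on the kiln shelf's top, on its long centre line 62 mm from its centre, at the other end from the red disc. Origin at the square's centre on the shelf's top face.
- round_post: Loose round kiln post, plain pale cream ceramic cylinder standing upright, 34 mm diameter, 70 mm high, about 0.12 kg. Origin at the centre of its underside, z up.
- square_post: Loose square kiln post, plain pale cream ceramic block standing upright, 34 by 34 mm, 70 mm high, about 0.14 kg, sides along its x and y. Origin at the centre of its underside, z up. Which of its sides faces where does not matter.
- blue_dish: Loose low blue dish, open on top, straight round outside 54 mm across (46 mm at the foot, full width from 7 mm up), 42 mm high, wall 4 mm, about 0.09 kg. Origin at the centre of its underside, z up. Can be held across the outside.
- bridge_shelf: Loose long bridging shelf: buff ceramic slab lying flat on the table, 60 (x) by 180 (y) by 18 mm thick, about 0.36 kg. Origin at the centre of its underside, y along its length, z up. Can be held across its 60 mm width at the middle. Laid on the 70 mm posts on the 15 mm kiln shelf, its underside is 85 mm and its top 103 mm above the table. Either end may go to either post.
- white_beaker: Loose tall white beaker with rows of blue dots, open on top, straight round outside 54 mm across (46 mm at the foot, full width from 7 mm up), 85 mm high, wall 4 mm, about 0.15 kg. Origin at the centre of its underside, z up. Too tall to stand under the bridging shelf.
- glaze_bottle: Bystander: blue squeeze bottle with a teal nozzle cap, 42 mm diameter, 98 mm high, loose. Origin at the centre of its underside. Leave it alone.
- yellow_jar: Bystander: white glaze jar with a yellow lid, 50 mm diameter, 54 mm high, loose. Origin at the centre of its underside. Leave it alone.

How it is judged:
On the way, in this order (a step that is already met when the one before it is completed fails the run):
1. both posts stand on their marks and the blue dish between them (horizontal distance between round_post and round_mark below 0.01 m and z of round_post in the frame of kiln_shelf between 0.011 and 0.019 m and angle between each of round_post, square_post, blue_dish's own z axis and vertical below 0.08 rad and horizontal distance between square_post and square_mark below 0.01 m and z of square_post in the frame of kiln_shelf between 0.011 and 0.019 m and horizontal distance between blue_dish and kiln_shelf below 0.01 m and z of blue_dish in the frame of kiln_shelf between 0.011 and 0.019 m and contact force between each of round_post, square_post, blue_dish and the fingers below 0.05 N), for 0.2 s.
2. the bridging shelf lies level across both posts, let go (horizontal distance between round_post and round_mark below 0.01 m and z of round_post in the frame of kiln_shelf between 0.011 and 0.019 m and angle between each of round_post, square_post, blue_dish's own z axis and vertical below 0.08 rad and horizontal distance between square_post and square_mark below 0.01 m and z of square_post in the frame of kiln_shelf between 0.011 and 0.019 m and horizontal distance between blue_dish and kiln_shelf below 0.01 m and z of blue_dish in the frame of kiln_shelf between 0.011 and 0.019 m and horizontal distance between bridge_shelf and kiln_shelf below 0.012 m and angle between the y axis of bridge_shelf and the y axis of kiln_shelf, either way round below 0.14 rad and z of bridge_shelf in the frame of kiln_shelf between 0.08 and 0.09 m and angle between bridge_shelf's own z axis and vertical below 0.05 rad and contact force between bridge_shelf and the fingers below 0.05 N), for 0.2 s.
3. the white beaker stands in the middle of the bridging shelf, let go (horizontal distance between round_post and round_mark below 0.01 m and z of round_post in the frame of kiln_shelf between 0.011 and 0.019 m and angle between each of round_post, square_post, blue_dish, white_beaker's own z axis and vertical below 0.08 rad and horizontal distance between square_post and square_mark below 0.01 m and z of square_post in the frame of kiln_shelf between 0.011 and 0.019 m and horizontal distance between blue_dish and kiln_shelf below 0.01 m and z of blue_dish in the frame of kiln_shelf between 0.011 and 0.019 m and horizontal distance between bridge_shelf and kiln_shelf below 0.012 m and angle between the y axis of bridge_shelf and the y axis of kiln_shelf, either way round below 0.14 rad and z of bridge_shelf in the frame of kiln_shelf between 0.08 and 0.09 m and angle between bridge_shelf's own z axis and vertical below 0.05 rad and horizontal distance between white_beaker and bridge_shelf below 0.012 m and z of white_beaker in the frame of bridge_shelf between 0.014 and 0.022 m and contact force between white_beaker and the fingers below 0.05 N), for 0.2 s.
At the end, for the whole second after the job is handed in: Posts upright within 10 mm of their own marks, blue dish within 10 mm of the kiln shelf's centre; bridging shelf level on both posts, within 12 mm of central and 0.14 rad of in line; white beaker upright on it within 12 mm of its middle; all at rest, released (all of step 3 and linear speed of each of round_post, square_post, blue_dish, bridge_shelf, white_beaker below 0.02 m/s and contact force between each of round_post, square_post, blue_dish, bridge_shelf and the fingers below 0.05 N); the robot touches nothing.
It fails at once if the glaze bottle was moved (over 20 mm) or tipped (distance of glaze_bottle from where it was at the start of the episode above 0.02 m or angle between glaze_bottle's own z axis and vertical above 0.5 rad).
It fails at once if the yellow-lidded jar was moved (over 20 mm) or tipped (distance of yellow_jar from where it was at the start of the episode above 0.02 m or angle between yellow_jar's own z axis and vertical above 0.5 rad).
It fails at once if the blue dish was dropped (falling free, from over about 30 mm) or tipped over ((linear speed of blue_dish above 0.75 m/s and contact force between blue_dish and the fingers below 0.05 N) or angle between blue_dish's own z axis and vertical above 0.8 rad).
It fails at once if the white beaker was dropped (falling free, from over about 30 mm) or tipped over ((linear speed of white_beaker above 0.75 m/s and contact force between white_beaker and the fingers below 0.05 N) or angle between white_beaker's own z axis and vertical above 0.8 rad).
It also fails if it takes over 144 s, if anything falls off the work surface, if the arm or the gripper's body presses on something with over 40 N, if the wrist force passes 120 N, or if a joint passes its speed limit or range.

### The arm

A 6-joint arm with a two-finger parallel gripper is mounted at the origin on the work surface. World frame = base frame: x ahead of the robot, y to its left, z up, the work surface at z = 0. Lengths are in m, angles in rad, forces in N, time in s.
With the tool pointing down it reaches from about 0.35 to 0.875 m from the base axis. Payload 4.2 kg.
Tool frame: the origin (TCP) lies between the finger pads; the fingertips stand 25 mm ahead of it and the grasp point (between the pads) lies 6 mm ahead of it; x points along the fingers, y is the direction in which the jaws open and shut, and the axes are right-handed (so a half turn about x gives the same grasp; the last joint's range is limited). The gripper opens to 85 mm and grips with 20 to 120 N. Pads are 22 mm wide; open, the fingers measure 114 mm over their backs; the gripper's body (76 mm by 85 mm) begins 54 mm behind the grasp point. The pads swing forward as they close: fully open they stand 13 mm farther back than shut.
Start: joints at [-1.011, 0.385, 0.008, 0, -1.194, -0.259], TCP at [0.185, -0.597, 0.256] pointing down, gripper open.
Joint ranges: [-3.14, 3.14], [-1.21, 2.06], [-1.07, 1.41], [-3.16, 2.05], [-2.99, -0.16], [-3.1, 3.1]. Speed limits (rad/s): [2.79, 2.79, 3.14, 3.14, 3.14, 3.14].

### API

Orientations are given as a unit quaternion [w, x, y, z].
In Python, from workcell import env gives the robot as it stands. The module is installed in compiled form; this text tells all that it offers.
- The arm moves only by the tool carry_out, never from a script. Its argument "deltas" is a list of rows, each a list of 7 numbers: the turn, a rotation vector about the world's x, y, z in degrees, then the shift along the world's x, y, z in m, then the opening, from -1 (shut) to 1 (fully open). In form: [[ax, ay, az, dx, dy, dz, hand], ...]. A call has 1 to 10 rows; each row is the pose to reach, as a shift and turn from the pose commanded when the call began; what a row does not reach only later rows make up. A row lasts 1/8 s, in which the tool goes at most 62.5 mm and 10.7 degrees, less where a joint would pass 70% of its speed; a pose out of reach is approached as far as the arm can. A call with a gripper value outside its range is refused whole. The fingers move at their own pace and stop on an object; "squeeze" is the grip in N (left out, the last holds). Time passes only in rows, so rows that repeat a pose let the fingers close. It gives the time, the measured TCP pose, the force and the opening at its end, in the units of the state.
- env.read_state(): the state, without advancing time (a new reading comes with each control period).
- env.read_camera(name): name is "side" or "top" or "wrist"; returns the picture (384x512x3 uint8, red, green, blue); there is no depth.
- env.get_calibration(name): a dict with "fx", "fy", "cx", "cy" (pixels), "extrinsics" (4x4, takes a point from world to camera coordinates); the wrist camera has in their place "mount" (4x4, takes a point from camera to tool coordinates, whose origin is the TCP and whose axes are the tool frame's). Camera axes: x right, y down, z forward; pixel columns grow to the right and rows downward; lengths in m; the calibration is good to about 2 mm. The wrist camera is an equidistant fisheye: a pixel r from the principal point sees the ray r / f radians off the axis. A picture is of the moment at which its call begins: read the wrist's pose just before it. get_calibration takes no time and is no camera call.
- env.job_done(): hands the job in, once; it reports no verdict.
The state is a dict: "t": time; "joint_pos": joint angles; "qd": joint speeds; "joint_efforts": joint torques, N m; "tool_pos": TCP position; "eef_rot": TCP orientation; "ft_force": force on the tool from outside, world axes, zero at the start; "ft_torque": the same for the moment, N m; "width": finger opening in m.
Only numpy, scipy, OpenCV 4.12 (cv2) and the standard library are available. Lean on these libraries where they do the work, as an engineer would, in place of code of your own. Each camera call takes 0.05 s, during which the arm holds its last target.

## Working session

There is one attempt and no reset: what is moved stays moved. The work goes in short steps, Python scripts to look and compute and a tool call to move; the robot and the scene stay as the last step left them, time stands still between calls to the robot, and variables do not carry over. Pictures are saved under pics/ and viewed, and the job is handed in when it is done.

Besides the shell and the picture viewer there is one more tool, called after ">>>" as a command line: name --pt "numbers of a row" for each row, then --argument value for the rest. carry_out: Moves the arm, as the interface text tells. Its arguments: {"type":"object","properties":{"deltas":{"type":"array","items":{"type":"array","items":{"type":"number"}}},"squeeze":{"type":"number"}},"required":["deltas"]}

```bash
mkdir -p pics; python3 - <<'E'
from workcell import env
import cv2,numpy as np
np.set_printoptions(precision=4,suppress=True)
s=env.read_state();print({k:np.round(v,4) for k,v in s.items()})
for n in["side","top","wrist"]:
    im=env.read_camera(n);cv2.imwrite(f"pics/{n}0.png",im[:,:,::-1]);print(n,env.get_calibration(n))
E
```

```text
{'t': np.float64(0.0), 'joint_pos': array([-1.0114,  0.3856,  0.0066, -0.0005, -1.194 , -0.2586]), 'qd': array([ 0.0002, -0.0007,  0.0017, -0.001 ,  0.0001, -0.0018]), 'joint_efforts': array([  0.0006, -39.2289,  18.84  ,   4.1863,  -0.0047,   0.    ]), 'tool_pos': array([ 0.185 , -0.5964,  0.2552]), 'eef_rot': array([ 0.699 , -0.1051,  0.6993,  0.1066]), 'ft_force': array([-0.4771,  0.4531,  0.4505]), 'ft_torque': array([0.0169, 0.0025, 0.0303]), 'width': np.float64(0.0852)}
side {'fx': 378.69033532259647, 'fy': 378.69033532259647, 'cx': 254.65635768306663, 'cy': 188.44274191090375, 'extrinsics': array([[-0.6905, -0.7233, -0.0058,  0.3945],
       [-0.3678,  0.358 , -0.8582,  0.2257],
       [ 0.6228, -0.5905, -0.5132,  0.6243],
       [ 0.    ,  0.    ,  0.    ,  1.    ]])}
top {'fx': 471.90188261250125, 'fy': 471.90188261250125, 'cx': 261.22045103062743, 'cy': 191.4008230033686, 'extrinsics': array([[-0.0249, -0.9993, -0.0292,  0.0619],
       [-0.9971,  0.0269, -0.0718,  0.5104],
       [ 0.0726,  0.0273, -0.997 ,  1.2133],
       [ 0.    ,  0.    ,  0.    ,  1.    ]])}
wrist {'fx': 297.3186396354542, 'fy': 297.3186396354542, 'cx': 255.72661090154156, 'cy': 189.2777478046248, 'mount': array([[ 0.0006, -0.287 ,  0.9579, -0.1175],
       [ 1.    ,  0.0007, -0.0004, -0.0012],
       [-0.0006,  0.9579,  0.287 , -0.0736],
       [ 0.    ,  0.    ,  0.    ,  1.    ]])}
```

View pics/top0.png

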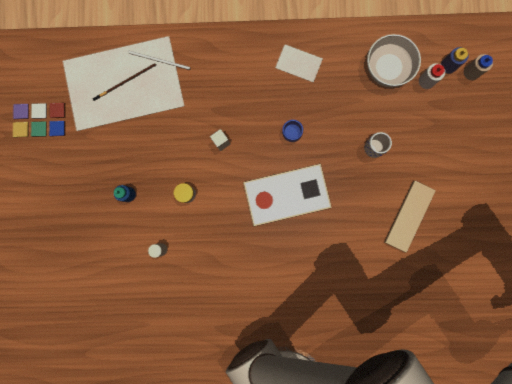

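View pics/side0.png

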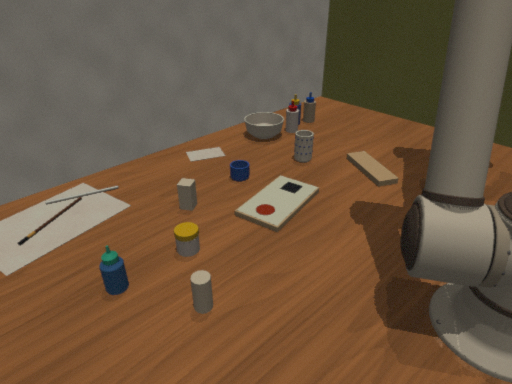

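View pics/wrist0.png

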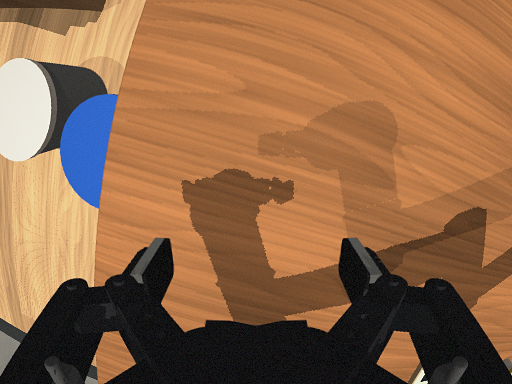

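Top view: round post (155,251), square post (220,139), dish (292,131), beaker (378,145), bridge (411,216), red mark (264,200), black mark (310,189), jar (183,193), bottle (123,193). Now measure.

```bash
cat > h.py <<'E'
import cv2,numpy as np
from workcell import env
from scipy.spatial.transform import Rotation as R
np.set_printoptions(precision=4,suppress=True)
def ray(n,px,st=None):
    c=env.get_calibration(n);px=np.atleast_2d(np.asarray(px,float))
    a=(px-[c['cx'],c['cy']])/[c['fx'],c['fy']]
    if n=='wrist':
        r=np.linalg.norm(a,axis=1,keepdims=True);r=np.maximum(r,1e-9)
        d=np.hstack([a/r*np.sin(r),np.cos(r)])
        q=st['eef_rot'];Rt=R.from_quat([q[1],q[2],q[3],q[0]]).as_matrix()
        M=c['mount'];o=Rt@M[:3,3]+st['tool_pos'];return o,d@(Rt@M[:3,:3]).T
    E=c['extrinsics'];d=np.hstack([a,np.ones((len(a),1))])
    return -E[:3,:3].T@E[:3,3],d@E[:3,:3]
def plane(n,px,z,st=None):
    o,d=ray(n,px,st);return (o+d*((z-o[2])/d[:,2])[:,None])[:,:2]
def proj(n,P):
    c=env.get_calibration(n);E=c['extrinsics'];p=np.atleast_2d(P)@E[:3,:3].T+E[:3,3]
    return p[:,:2]/p[:,2:]*[c['fx'],c['fy']]+[c['cx'],c['cy']]
def shot(n,name):
    st=env.read_state();im=env.read_camera(n);cv2.imwrite(f"pics/{name}.png",im[:,:,::-1]);return im,st
def comp(mask,seed):
    k,l,s,c=cv2.connectedComponentsWithStats(mask.astype(np.uint8))
    ys,xs=np.nonzero(l>0);i=np.argmin((xs-seed[0])**2+(ys-seed[1])**2)
    m=(l==l[ys[i],xs[i]]).astype(np.uint8)
    cn=max(cv2.findContours(m,cv2.RETR_EXTERNAL,cv2.CHAIN_APPROX_NONE)[0],key=cv2.contourArea)
    return m,cn[:,0,:]
E
python3 - <<'E'
from h import *
im=cv2.imread('pics/top0.png')
big=cv2.resize(im[100:270,100:450],None,fx=2.2,fy=2.2,interpolation=cv2.INTER_CUBIC);cv2.imwrite('pics/topbig.png',big)
hsv=cv2.cvtColor(im,cv2.COLOR_BGR2HSV)
H,S,V=[hsv[...,i].astype(int) for i in range(3)]
for nm,m,seed,z in [('red',(S>150)&((H<6)|(H>172))&(V>110),(264,200),.015),
 ('black',(V<75),(310,189),.015),('shelf',(S<60)&(V>170),(285,180),.015),
 ('bridge',(S<140)&(V>110),(411,216),.018),('round',(S<60)&(V>150),(155,251),.07),('sq',(S<60)&(V>190),(220,139),.07),
 ('dish',(H>105)&(H<130)&(S>120),(292,131),.042),('beaker',(S<110),(378,145),.085),('jar',(H>18)&(H<35)&(S>150)&(V>100),(183,193),.054),('bottle',(H>75)&(H<130)&(S>80),(123,193),.07)]:
    mm,c=comp(m,seed);x,y,w,h=cv2.boundingRect(c);r=cv2.minAreaRect(c)
    M=cv2.moments(mm,True);ct=(M['m10']/M['m00'],M['m01']/M['m00'])
    bc=cv2.minAreaRect(plane('top',c,z).astype(np.float32)*1000)
    print(nm,(x,y,w,h),mm.sum(),'cent',plane('top',[ct],z)[0],'rect',np.round(bc[0],1),np.round(bc[1],1),round(bc[2],1))
E
```

```text
red (256, 192, 16, 16) 193 cent [0.4901 0.0427] rect [489.5  43.3] [38.9 38.9] 43.6
black (301, 180, 18, 18) 225 cent [ 0.5159 -0.0784] rect [515.9 -78.5] [38.7 38.8] 12.5
shelf (245, 165, 85, 60) 2840 cent [ 0.5019 -0.0164] rect [502.7 -17.6] [114.5 203.7] 12.0
bridge (385, 180, 51, 73) 1678 cent [ 0.4375 -0.3344] rect [ 437.9 -334.8] [ 61.1 181.9] 62.4
round (149, 245, 12, 12) 122 cent [0.3672 0.3177] rect [367.4 317.5] [27.9 27.3] 88.7
sq (212, 131, 14, 14) 120 cent [0.6481 0.1521] rect [648.1 152.1] [27.7 27.9] 35.6
dish (283, 122, 19, 18) 229 cent [ 0.6629 -0.0345] rect [663.  -34.4] [48.3 39.6] 69.5
beaker (364, 132, 28, 26) 528 cent [ 0.616  -0.2445] rect [ 615.  -244.2] [53.9 70.6] 43.4
jar (173, 183, 20, 20) 304 cent [0.5122 0.2473] rect [511.9 247.3] [47.9 49.3] 16.9
bottle (114, 185, 21, 16) 260 cent [0.5131 0.3941] rect [514.7 393.7] [51.2 38. ] 88.5
```

View pics/topbig.png

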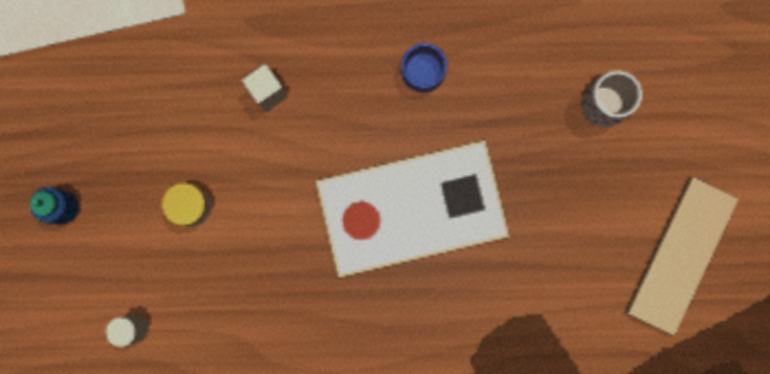

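```bash
cat >> h.py <<'E'
def go(x,y,z,jaw,st=None):
    """jaw: angle deg of jaw axis vs world x, mod 180. Prints deltas"""
    st=st or env.read_state();q=st['eef_rot'];Rt=R.from_quat([q[1],q[2],q[3],q[0]])
    yv=Rt.as_matrix()[:,1];cur=np.degrees(np.arctan2(yv[1],yv[0]))
    d=(jaw-cur+90)%180-90
    a=np.radians(cur+d);Y=np.array([np.cos(a),np.sin(a),0]);X=np.array([0,0,-1.]);Z=np.cross(X,Y)
    rv=(R.from_matrix(np.c_[X,Y,Z])*Rt.inv()).as_rotvec(degrees=True)
    dp=np.array([x,y,z])-st['tool_pos']
    print('curjaw %.1f'%cur,'j6 %.2f'%st['joint_pos'][5],'t %.2f'%st['t'],'w %.4f'%st['width'],'pos',st['tool_pos'],'-> rot',np.round(rv,2),'shift',np.round(dp,4))
E
python3 - <<'E'
from h import *
for nm,px,z in [('beaker rim',(380.5,142.7),.085),('dish rim',(292.7,130.5),.042)]: print(nm,plane('top',px,z))
# side view cross-check
im=cv2.imread('pics/side0.png')
for nm,P in [('round',(.367,.3177,.07)),('sq',(.648,.152,.07)),('dish',(.663,-.0345,.042)),('beaker',(.617,-.248,.085)),('bridge',(.438,-.335,.018)),('jar',(.512,.247,.054)),('red',(.49,.0427,.015)),('blk',(.516,-.0784,.015))]:
    p=proj('side',P)[0];print(nm,p);cv2.circle(im,tuple(np.round(p*16).astype(int)),16,(0,0,255),-1,shift=4)
cv2.imwrite('pics/sidechk.png',cv2.resize(im[90:330,80:420],None,fx=2.2,fy=2.2,interpolation=cv2.INTER_CUBIC))
go(.663,-.035,.2,12)
E
```

```text
beaker rim [[ 0.6198 -0.2511]]
dish rim [[ 0.6656 -0.0373]]
round [201.0147 275.317 ]
sq [186.0974 180.7648]
dish [240.5314 164.1203]
beaker [304.8428 132.9183]
bridge [371.2277 163.7602]
jar [186.7311 227.5453]
red [265.2724 208.6725]
blk [291.1177 186.5116]
curjaw 107.2 j6 -0.26 t 0.15 w 0.0854 pos [ 0.1851 -0.5966  0.2555] -> rot [-0.05 -0.09 84.77] shift [ 0.4779  0.5616 -0.0555]
```

View pics/sidechk.png

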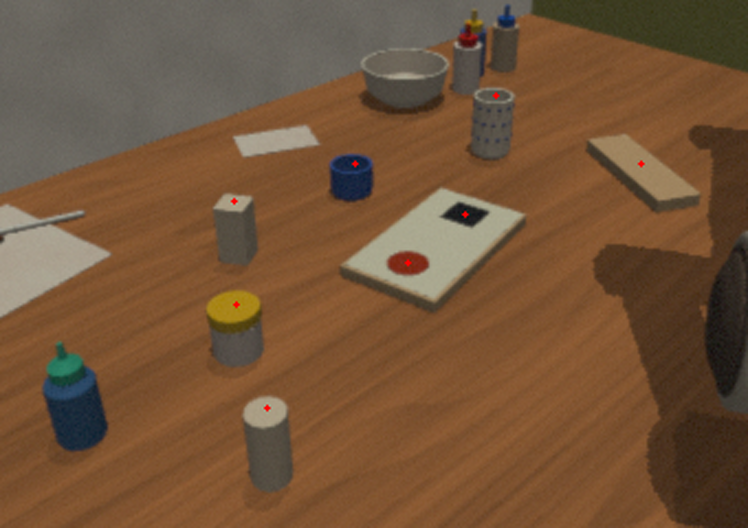

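Cross-check in the side view agrees within ~1–2 px (dots on the object tops and marks). Moving over the dish.

>>> carry_out --pt "0 0 85 0.478 0.56 -0.055 1" --pt "0 0 85 0.478 0.56 -0.055 1" --pt "0 0 85 0.478 0.56 -0.055 1" --pt "0 0 85 0.478 0.56 -0.055 1" --pt "0 0 85 0.478 0.56 -0.055 1" --pt "0 0 85 0.478 0.56 -0.055 1" --pt "0 0 85 0.478 0.56 -0.055 1" --pt "0 0 85 0.478 0.56 -0.055 1" --pt "0 0 85 0.478 0.56 -0.055 1" --pt "0 0 85 0.478 0.56 -0.055 1" --squeeze 40

```text
t: 1.4
tool_pos: [0.5908, -0.121, 0.2095]
eef_rot: [0.444, -0.55, 0.444, 0.551]
ft_force: [0.7, -0.2, -0.5]
width: 0.0852
```

>>> carry_out --pt "0 0 0 0.04 0.045 -0.01 1" --pt "0 0 0 0.073 0.085 -0.01 1" --pt "0 0 0 0.073 0.085 -0.01 1" --pt "0 0 0 0.073 0.085 -0.01 1"

```text
t: 1.9
tool_pos: [0.6623, -0.0379, 0.1991]
eef_rot: [0.443, -0.55, 0.444, 0.551]
ft_force: [0.3, -0.9, -0.5]
width: 0.0856
```

```bash
python3 - <<'E'
from h import *
im,st=shot('wrist','w1');go(.664,-.036,.032,12,st)
E
```

```text
curjaw -167.8 j6 0.03 t 1.90 w 0.0856 pos [ 0.6623 -0.0379  0.1991] -> rot [ 0.01 -0.09 -0.24] shift [ 0.0017  0.0019 -0.1671]
```

View pics/w1.png

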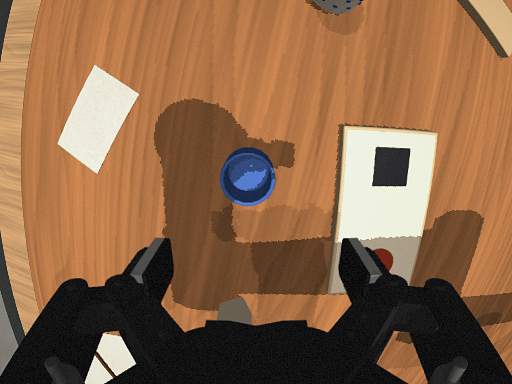

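The wrist view shows the dish at (248,177), the kiln shelf at right with black mark at (392,166).

```bash
python3 - <<'E'
from h import *
im=cv2.imread('pics/w1.png');st=env.read_state()
hsv=cv2.cvtColor(im,cv2.COLOR_BGR2HSV);H,S,V=[hsv[...,i].astype(int) for i in range(3)]
m,c=comp((H>100)&(H<130)&(S>100),(247,177));print(cv2.boundingRect(c))
for z in(.042,.02):print(z,[np.round(v,1) for v in cv2.minEnclosingCircle(plane('wrist',c,z,st).astype(np.float32)*1000)])
m,c=comp((V<75),(392,166));r=cv2.minAreaRect(plane('wrist',c,.015,st).astype(np.float32)*1000);print('blk',r)
E
```

```text
(220, 148, 55, 58)
0.042 [array([669.8, -41.1]), np.float64(28.8)]
0.02 [array([669.2, -35.5]), np.float64(31.1)]
blk ((515.9447631835938, -80.92523193359375), (43.74907684326172, 42.96018600463867), 12.320761680603027)
```

>>> carry_out --pt "0 0 0 0.004 0 -0.06 1" --pt "0 0 0 0.004 0 -0.11 1" --pt "0 0 0 0.004 0 -0.15 1" --pt "0 0 0 0.004 0 -0.167 1" --pt "0 0 0 0.004 0 -0.167 1" --pt "0 0 0 0.004 0 -0.167 -0.2" --pt "0 0 0 0.004 0 -0.167 -0.2" --pt "0 0 0 0.004 0 -0.167 -0.2" --pt "0 0 0 0.004 0 -0.167 -0.2" --pt "0 0 0 0.004 0 -0.167 -0.2" --squeeze 30

```text
t: 3.2
tool_pos: [0.6682, -0.0377, 0.0351]
eef_rot: [-0.445, 0.552, -0.443, -0.55]
ft_force: [-1.3, 0.2, 5.5]
width: 0.052
```

```bash
python3 - <<'E'
from h import *
im,st=shot('side','s2');im2,_=shot('wrist','w2');go(.503,-.0185,.06,12,st);print(st['ft_force'])
a=cv2.resize(im[80:280,150:400],None,fx=2,fy=2)
cv2.imwrite('pics/s2b.png',np.hstack([a[:384],im2])[:,:,::-1] if 0 else a[:,:,::-1])
E
```

```text
curjaw -167.7 j6 0.03 t 3.20 w 0.0520 pos [ 0.6682 -0.0377  0.0351] -> rot [-0.    0.22 -0.28] shift [-0.1652  0.0192  0.0249]
[-1.25    0.182   5.4686]
```

View pics/s2b.png

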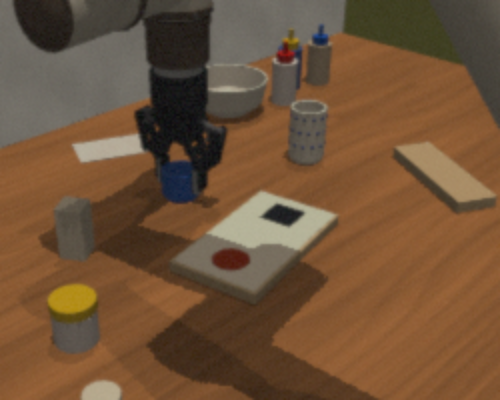

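View pics/w2.png

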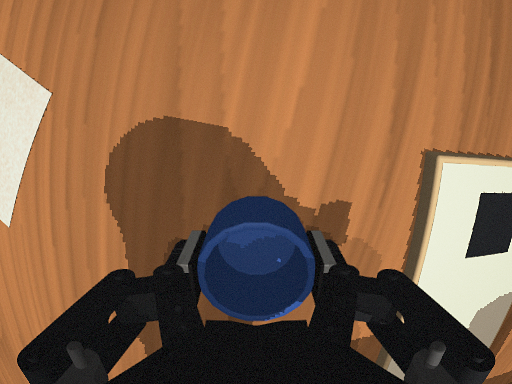

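Dish is gripped (width 52 mm), rim visible centred at about (256,271). Measure its offset from the TCP, then lift.

```bash
python3 - <<'E'
from h import *
st=env.read_state()
P=plane('wrist',[(198,270),(315,270),(256,222),(256,320)],.042,st);print(P, P[:2].mean(0),P[2:].mean(0), P-st['tool_pos'][:2])
E
```

```text
[[ 0.6934 -0.0362]
 [ 0.643  -0.0473]
 [ 0.6734 -0.0646]
 [ 0.6623 -0.0136]] [ 0.6682 -0.0418] [ 0.6678 -0.0391] [[ 0.0252  0.0015]
 [-0.0252 -0.0096]
 [ 0.0052 -0.0268]
 [-0.0059  0.0241]]
```

>>> carry_out --pt "0 0 0 0 0 0.04 -0.2" --pt "0 0 0 0 0 0.07 -0.2" --pt "0 0 0 0 0 0.08 -0.2" --pt "0 0 0 0 0 0.08 -0.2"

```text
t: 3.8
tool_pos: [0.6666, -0.0377, 0.1128]
eef_rot: [0.444, -0.55, 0.444, 0.55]
ft_force: [-0.6, -0.5, -1.3]
width: 0.0517
```

```bash
python3 - <<'E'
from h import *
st=env.read_state();go(.503,-.0185,.055,12,st);print(st['ft_force'])
E
```

```text
curjaw -167.8 j6 0.03 t 3.80 w 0.0517 pos [ 0.6666 -0.0377  0.1128] -> rot [-0.03  0.02 -0.22] shift [-0.1636  0.0192 -0.0578]
[-0.6103 -0.4755 -1.2714]
```

>>> carry_out --pt "0 0 0 -0.06 0.008 0 -0.2" --pt "0 0 0 -0.12 0.015 0 -0.2" --pt "0 0 0 -0.164 0.02 0 -0.2" --pt "0 0 0 -0.164 0.02 -0.02 -0.2" --pt "0 0 0 -0.164 0.02 -0.04 -0.2" --pt "0 0 0 -0.164 0.02 -0.055 -0.2" --pt "0 0 0 -0.164 0.02 -0.058 -0.2" --pt "0 0 0 -0.164 0.02 -0.06 -0.2" --pt "0 0 0 -0.164 0.02 -0.06 -0.2"

```text
t: 4.92
tool_pos: [0.503, -0.0178, 0.0529]
eef_rot: [-0.444, 0.55, -0.444, -0.55]
ft_force: [-0.4, -0.2, -0.3]
width: 0.0522
```

```bash
python3 - <<'E'
from h import *
im,st=shot('wrist','w3');go(.503,-.0175,.051,12,st);print(st['ft_force'])
E
```

```text
curjaw -167.8 j6 -0.07 t 4.92 w 0.0522 pos [ 0.503  -0.0178  0.0529] -> rot [-0.    0.01 -0.23] shift [ 0.      0.0003 -0.0019]
[-0.364  -0.2478 -0.3426]
```

View pics/w3.png

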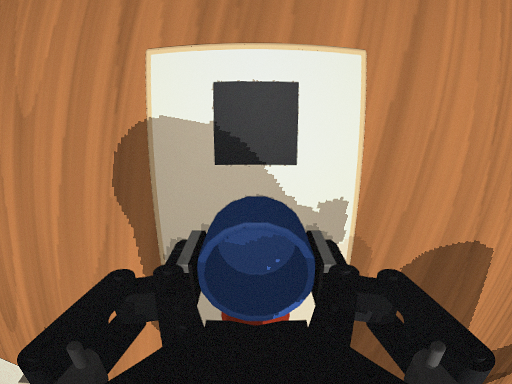

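Dish hangs over the centre, aligned with black mark (214–298, 81–165) and the shelf edges. Refine the shelf centre from this view, then set down.

```bash
python3 - <<'E'
from h import *
st=env.read_state();im=cv2.imread('pics/w3.png')
c=plane('wrist',[(213.5,81),(298.5,81),(213.5,165),(298,165)],.015,st);print('sq',c.mean(0),c)
e=plane('wrist',[(148,50),(364,50)],.015,st);print('end corners',e,e.mean(0))
u=np.array([-np.sin(np.radians(12)),np.cos(np.radians(12))]);print('ctr from sq',c.mean(0)+.062*u,'from end',e.mean(0)+.105*u)
d=plane('wrist',[(198,270),(315,270),(256,222),(256,320)],.06,st);print('dish',d[:2].mean(0),d[2:].mean(0))
E
```

```text
sq [ 0.5161 -0.0802] [[ 0.5422 -0.0974]
 [ 0.4993 -0.1067]
 [ 0.5336 -0.0535]
 [ 0.4892 -0.0631]]
end corners [[ 0.5814 -0.1088]
 [ 0.4684 -0.1333]] [ 0.5249 -0.1211]
ctr from sq [ 0.5032 -0.0195] from end [ 0.5031 -0.0183]
dish [ 0.5031 -0.022 ] [ 0.5027 -0.0193]
```

>>> carry_out --pt "0 0 0 0 0.001 -0.002 -0.2" --pt "0 0 0 0 0.001 -0.0035 -0.2" --pt "0 0 0 0 0.001 -0.0035 -0.2" --pt "0 0 0 0 0.001 -0.0035 1" --pt "0 0 0 0 0.001 -0.0035 1" --pt "0 0 0 0 0.001 -0.0035 1" --pt "0 0 0 0 0.001 0.03 1" --pt "0 0 0 0 0.001 0.08 1" --pt "0 0 0 0 0.001 0.12 1" --pt "0 0 0 0 0.001 0.12 1"

```text
t: 6.22
tool_pos: [0.5048, -0.0165, 0.1762]
eef_rot: [-0.446, 0.552, -0.442, -0.549]
ft_force: [-0.2, 0.1, 0.2]
width: 0.0856
```

```bash
python3 - <<'E'
from h import *
im,st=shot('wrist','w4');go(.648,.152,.2,35.6,st);go(.648,.152,.2,125.6,st);print(st['ft_force'])
E
```

```text
curjaw -167.7 j6 -0.08 t 6.22 w 0.0856 pos [ 0.5048 -0.0165  0.1762] -> rot [-0.19  0.42 23.34] shift [0.1432 0.1685 0.0238]
curjaw -167.7 j6 -0.08 t 6.22 w 0.0856 pos [ 0.5048 -0.0165  0.1762] -> rot [  0.18   0.45 -66.66] shift [0.1432 0.1685 0.0238]
[-0.1993  0.0529  0.2078]
```

View pics/w4.png

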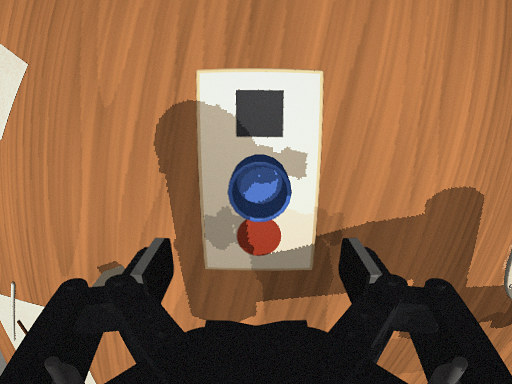

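Dish stands upright in the middle (rim centre ≈(260,188)). On to the square post.

>>> carry_out --pt "0 0 12 0.04 0.04 0.01 1" --pt "0 0 23.5 0.08 0.085 0.024 1" --pt "0 0 23.5 0.12 0.13 0.024 1" --pt "0 0 23.5 0.143 0.169 0.024 1" --pt "0 0 23.5 0.143 0.169 0.024 1" --pt "0 0 23.5 0.143 0.169 0.024 1" --pt "0 0 23.5 0.143 0.169 0.024 1"

```text
t: 7.15
tool_pos: [0.6451, 0.1511, 0.1962]
eef_rot: [0.322, -0.629, 0.323, 0.629]
ft_force: [0.3, -0.1, 0.1]
width: 0.0855
```

```bash
python3 - <<'E'
from h import *
im,st=shot('wrist','w5');go(.648,.152,.055,35.6,st)
E
```

```text
curjaw -144.3 j6 0.15 t 7.15 w 0.0855 pos [0.6451 0.1511 0.1962] -> rot [ 0.03 -0.08 -0.08] shift [ 0.0029  0.0009 -0.1412]
```

View pics/w5.png

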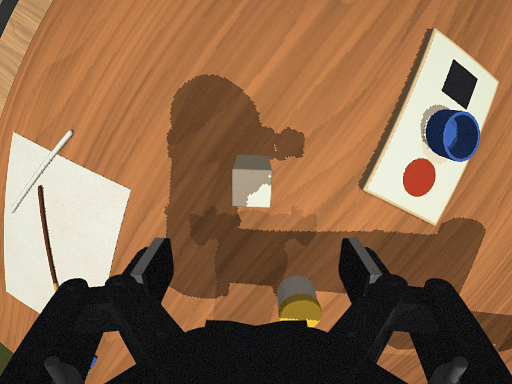

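```bash
python3 - <<'E'
from h import *
st=env.read_state()
P=plane('wrist',[(232.5,169),(271,169),(232.5,207),(270.5,207)],.07,st);print(P,P.mean(0));go(*P.mean(0),.055,35.6,st)
E
```

```text
[[0.6714 0.1466]
 [0.645  0.1277]
 [0.6521 0.1746]
 [0.6251 0.1552]] [0.6484 0.151 ]
curjaw -144.3 j6 0.15 t 7.20 w 0.0853 pos [0.6453 0.151  0.1967] -> rot [ 0.02 -0.04 -0.07] shift [ 0.0031 -0.     -0.1417]
```

>>> carry_out --pt "0 0 0 0.003 0 -0.05 1" --pt "0 0 0 0.003 0 -0.1 1" --pt "0 0 0 0.003 0 -0.14 1" --pt "0 0 0 0.003 0 -0.147 1" --pt "0 0 0 0.003 0 -0.147 1" --pt "0 0 0 0.003 0 -0.147 -0.6" --pt "0 0 0 0.003 0 -0.147 -0.6" --pt "0 0 0 0.003 0 -0.147 -0.6" --pt "0 0 0 0.003 0 -0.147 -0.6" --pt "0 0 0 0.003 0 -0.147 -0.6"

```text
t: 8.45
tool_pos: [0.6494, 0.1524, 0.051]
eef_rot: [-0.323, 0.63, -0.322, -0.629]
ft_force: [-1.4, 0.5, 5.5]
width: 0.0336
```

```bash
python3 - <<'E'
from h import *
im,st=shot('wrist','w6');go(.516,-.0795,.15,12,st);print(st['ft_force'])
E
```

```text
curjaw -144.2 j6 0.15 t 8.45 w 0.0336 pos [0.6494 0.1524 0.051 ] -> rot [ -0.     0.1  -23.76] shift [-0.1334 -0.2319  0.099 ]
[-1.3809  0.5492  5.5167]
```

View pics/w6.png

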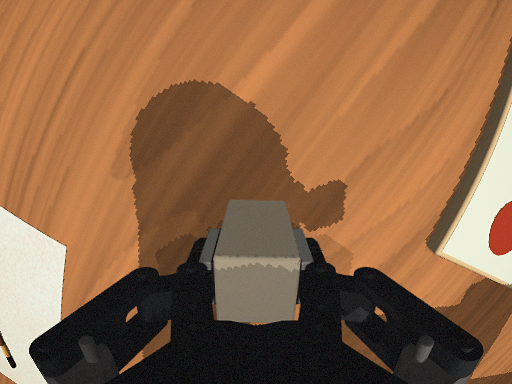

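Post held; its top's front edge runs (215,259)–(298,259).

```bash
python3 - <<'E'
from h import *
st=env.read_state()
P=plane('wrist',[(215,258.5),(298,258.5)],.07,st);q=st['eef_rot'];Z=R.from_quat([q[1],q[2],q[3],q[0]]).as_matrix()[:,2]
print(P,Z)
c=P.mean(0)-.017*Z[:2]*1 ;c2=P.mean(0)+.017*Z[:2]
print(c-st['tool_pos'][:2],c2-st['tool_pos'][:2], 'along Z',(c-st['tool_pos'][:2])@Z[:2],(c2-st['tool_pos'][:2])@Z[:2])
E
```

```text
[[0.671  0.1472]
 [0.6454 0.1287]] [-0.5844  0.8115 -0.0006]
[ 0.0187 -0.0282] [-0.0011 -0.0007] along Z -0.033864679413014666 0.00013530647716769562
```

>>> carry_out --pt "0 0 0 0 0 0.05 -0.6" --pt "0 0 0 0 0 0.1 -0.6" --pt "0 0 -10 -0.03 -0.05 0.1 -0.6" --pt "0 0 -20 -0.06 -0.1 0.1 -0.6" --pt "0 0 -24 -0.09 -0.155 0.1 -0.6" --pt "0 0 -24 -0.12 -0.2 0.1 -0.6" --pt "0 0 -24 -0.134 -0.232 0.1 -0.6" --pt "0 0 -24 -0.134 -0.232 0.1 -0.6" --pt "0 0 -24 -0.134 -0.232 0.1 -0.6"

```text
t: 9.62
tool_pos: [0.5149, -0.0797, 0.1495]
eef_rot: [0.446, -0.548, 0.446, 0.549]
ft_force: [-0.2, 0.4, -1.0]
width: 0.0339
```

```bash
python3 - <<'E'
from h import *
im,st=shot('wrist','w7');go(.516,-.0795,.07,12,st);print(st['ft_force'])
E
```

```text
curjaw -168.3 j6 0.05 t 9.62 w 0.0339 pos [ 0.5149 -0.0797  0.1495] -> rot [-0.01 -0.01  0.28] shift [ 0.0011  0.0002 -0.0795]
[-0.1937  0.3621 -1.0289]
```

View pics/w7.png

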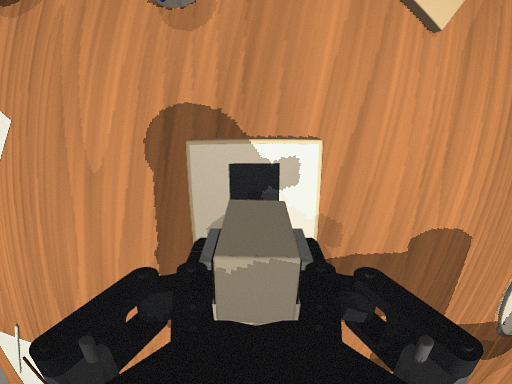

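>>> carry_out --pt "0 0 0 0.001 0 -0.03 -0.6" --pt "0 0 0 0.001 0 -0.06 -0.6" --pt "0 0 0 0.001 0 -0.075 -0.6" --pt "0 0 0 0.001 0 -0.08 -0.6" --pt "0 0 0 0.001 0 -0.082 -0.6" --pt "0 0 0 0.001 0 -0.082 -0.6"

```text
t: 10.42
tool_pos: [0.5165, -0.0797, 0.0685]
eef_rot: [-0.447, 0.549, -0.446, -0.548]
ft_force: [0.3, 0.2, -1.9]
width: 0.0337
```

```bash
python3 - <<'E'
from h import *
im,st=shot('wrist','w8');im2,_=shot('side','s8');go(.516,-.08,.066,12,st);print(st['ft_force'])
cv2.imwrite('pics/m8.png',np.hstack([cv2.resize(im,None,fx=.78,fy=.78),cv2.resize(im2[100:300,170:370],(299,299))])[:,:,::-1])
E
```

```text
curjaw -168.3 j6 0.05 t 10.43 w 0.0337 pos [ 0.5165 -0.0797  0.0685] -> rot [-0.01  0.09  0.25] shift [-0.0005 -0.0003 -0.0025]
[ 0.333   0.1972 -1.9312]Traceback (most recent call last):
  File "<stdin>", line 3, in <module>
    return _nx.concatenate(arrs, 1, dtype=dtype, casting=casting)
           ~~~~~~~~~~~~~~~^^^^^^^^^^^^^^^^^^^^^^^^^^^^^^^^^^^^^^^
ValueError: all the input array dimensions except for the concatenation axis must match exactly, but along dimension 0, the array at index 0 has size 300 and the array at index 1 has size 299
```

>>> carry_out --pt "0 0 0 0 0 -0.0015 -0.6" --pt "0 0 0 0 0 -0.003 -0.6" --pt "0 0 0 0 0 -0.003 -0.6" --pt "0 0 0 0 0 -0.003 1" --pt "0 0 0 0 0 -0.003 1" --pt "0 0 0 0 0 -0.003 1" --pt "0 0 0 0 0 -0.003 1" --pt "0 0 0 0 0 0.04 1" --pt "0 0 0 0 0 0.09 1" --pt "0 0 0 0 0 0.11 1"

```text
t: 11.78
tool_pos: [0.5172, -0.0798, 0.1809]
eef_rot: [-0.447, 0.55, -0.445, -0.547]
ft_force: [-0.2, -0.7, -0.3]
width: 0.0854
```

```bash
python3 - <<'E'
from h import *
im,st=shot('wrist','w9');go(.3672,.3177,.2,12,st);print(st['ft_force'])
E
```

```text
curjaw -168.2 j6 0.05 t 11.78 w 0.0854 pos [ 0.5172 -0.0798  0.1809] -> rot [-0.02  0.31  0.24] shift [-0.15    0.3975  0.0191]
[-0.2343 -0.6763 -0.344 ]
```

View pics/w9.png

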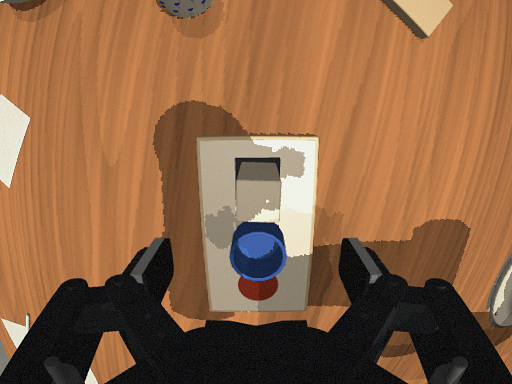

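Square post stands on its mark. Now the round post.

>>> carry_out --pt "0 0 0 -0.02 0.05 0.02 1" --pt "0 0 0 -0.042 0.11 0.02 1" --pt "0 0 0 -0.064 0.17 0.02 1" --pt "0 0 0 -0.086 0.23 0.02 1" --pt "0 0 0 -0.108 0.29 0.02 1" --pt "0 0 0 -0.13 0.345 0.02 1" --pt "0 0 0 -0.145 0.385 0.02 1" --pt "0 0 0 -0.15 0.398 0.02 1" --pt "0 0 0 -0.15 0.398 0.02 1" --pt "0 0 0 -0.15 0.398 0.02 1"

```text
t: 13.08
tool_pos: [0.366, 0.3168, 0.1974]
eef_rot: [-0.446, 0.548, -0.447, -0.548]
ft_force: [0.1, -0.2, 0.4]
width: 0.086
```

```bash
python3 - <<'E'
from h import *
im,st=shot('wrist','w10');go(.3672,.3177,.051,12,st)
E
```

```text
curjaw -168.3 j6 -0.85 t 13.07 w 0.0860 pos [0.366  0.3168 0.1974] -> rot [ 0.06 -0.04  0.35] shift [ 0.0012  0.0009 -0.1464]
```

View pics/w10.png

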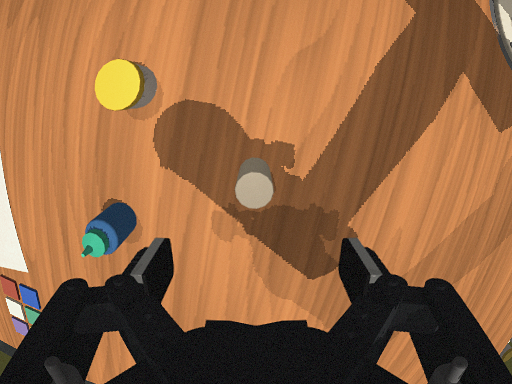

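Round post top at (254,190); jar (119,84) and bottle (105,230) well clear.

```bash
python3 - <<'E'
from h import *
st=env.read_state();P=plane('wrist',[(254.2,190)],.07,st)[0];print(P);go(*P,.051,12,st)
E
```

```text
[0.3671 0.3165]
curjaw -168.4 j6 -0.85 t 13.12 w 0.0854 pos [0.3662 0.3168 0.1975] -> rot [ 0.04 -0.03  0.37] shift [ 0.0009 -0.0003 -0.1465]
```

>>> carry_out --pt "0 0 0 0.001 0 -0.05 1" --pt "0 0 0 0.001 0 -0.1 1" --pt "0 0 0 0.001 0 -0.14 1" --pt "0 0 0 0.001 0 -0.147 1" --pt "0 0 0 0.001 0 -0.147 1" --pt "0 0 0 0.001 0 -0.147 -0.6" --pt "0 0 0 0.001 0 -0.147 -0.6" --pt "0 0 0 0.001 0 -0.147 -0.6" --pt "0 0 0 0.001 0 -0.147 -0.6" --pt "0 0 0 0.001 0 -0.147 -0.6"

```text
t: 14.38
tool_pos: [0.3671, 0.3186, 0.0517]
eef_rot: [-0.447, 0.549, -0.446, -0.549]
ft_force: [-1.5, 0.1, 7.0]
width: 0.0333
```

```bash
python3 - <<'E'
from h import *
im,st=shot('wrist','w11');go(.490,.0422,.16,12,st);print(st['ft_force'])
E
```

```text
curjaw -168.2 j6 -0.85 t 14.38 w 0.0333 pos [0.3671 0.3186 0.0517] -> rot [-0.06  0.05  0.23] shift [ 0.1229 -0.2764  0.1083]
[-1.4928  0.1269  7.0435]
```

View pics/w11.png

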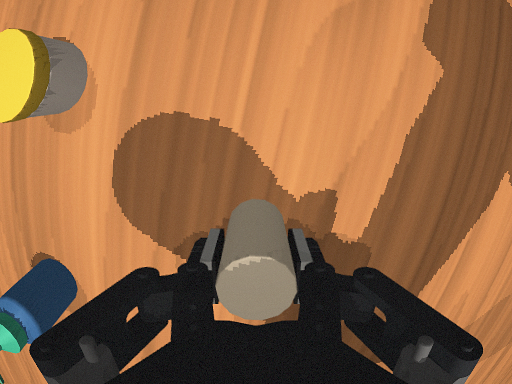

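```bash
python3 - <<'E'
from h import *
st=env.read_state();P=plane('wrist',[(256,257),(256,321),(216,287),(297,287)],.07,st);print(P-st['tool_pos'][:2],P[:2].mean(0)-st['tool_pos'][:2],P[2:].mean(0)-st['tool_pos'][:2])
E
```

```text
[[ 0.003  -0.0174]
 [-0.0037  0.0147]
 [ 0.0159  0.    ]
 [-0.0162 -0.0067]] [-0.0004 -0.0013] [-0.0002 -0.0033]
```

>>> carry_out --pt "0 0 0 0 0 0.05 -0.6" --pt "0 0 0 0 0 0.11 -0.6" --pt "0 0 0 0.024 -0.055 0.11 -0.6" --pt "0 0 0 0.048 -0.11 0.11 -0.6" --pt "0 0 0 0.073 -0.165 0.11 -0.6" --pt "0 0 0 0.1 -0.22 0.11 -0.6" --pt "0 0 0 0.123 -0.277 0.11 -0.6" --pt "0 0 0 0.123 -0.277 0.11 -0.6" --pt "0 0 0 0.123 -0.277 0.11 -0.6"

```text
t: 15.55
tool_pos: [0.4894, 0.0408, 0.1604]
eef_rot: [0.446, -0.548, 0.447, 0.548]
ft_force: [0.1, 0.8, -1.3]
width: 0.0334
```

```bash
python3 - <<'E'
from h import *
im,st=shot('wrist','w12');go(.490,.042,.068,12,st);print(st['ft_force'])
E
```

```text
curjaw -168.3 j6 -0.21 t 15.55 w 0.0334 pos [0.4894 0.0408 0.1604] -> rot [ 0.   -0.05  0.34] shift [ 0.0006  0.0012 -0.0924]
[ 0.1421  0.7958 -1.3181]
```

View pics/w12.png

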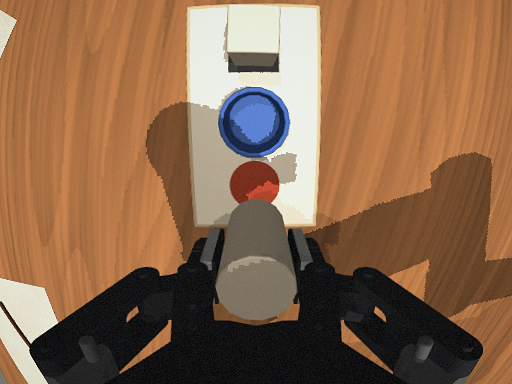

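```bash
python3 - <<'E'
from h import *
st=env.read_state()
print('red',plane('wrist',[(230,184),(279,184)],.015,st).mean(0),'dish',plane('wrist',[(218.5,122),(289,122)],.057,st).mean(0),plane('wrist',[(254,86),(254,157)],.057,st).mean(0))
e=plane('wrist',[(188,8),(320,6),(195,226),(316,227)],.015,st);print('corners',e,e.mean(0))
E
```

```text
red [0.4902 0.0409] dish [ 0.5027 -0.0173] [ 0.5025 -0.0173]
corners [[ 0.5815 -0.1069]
 [ 0.4668 -0.1326]
 [ 0.5385  0.0945]
 [ 0.4224  0.0713]] [ 0.5023 -0.0184]
```

>>> carry_out --pt "0 0 0 0.0005 0.002 -0.04 -0.6" --pt "0 0 0 0.0005 0.002 -0.07 -0.6" --pt "0 0 0 0.0005 0.002 -0.085 -0.6" --pt "0 0 0 0.0005 0.002 -0.09 -0.6" --pt "0 0 0 0.0005 0.002 -0.0925 -0.6" --pt "0 0 0 0.0005 0.002 -0.0925 -0.6"

```text
t: 16.35
tool_pos: [0.4906, 0.0437, 0.0688]
eef_rot: [-0.446, 0.549, -0.446, -0.548]
ft_force: [0.9, 0.0, -1.0]
width: 0.0333
```

```bash
python3 - <<'E'
from h import *
st=env.read_state();go(.490,.0425,.066,12,st);print(st['ft_force'])
E
```

```text
curjaw -168.2 j6 -0.21 t 16.35 w 0.0333 pos [0.4906 0.0437 0.0688] -> rot [-0.02  0.06  0.21] shift [-0.0006 -0.0012 -0.0028]
[ 0.8767  0.0145 -0.9545]
```

>>> carry_out --pt "0 0 0 0 -0.0005 -0.0015 -0.6" --pt "0 0 0 0 -0.0005 -0.003 -0.6" --pt "0 0 0 0 -0.0005 -0.003 -0.6" --pt "0 0 0 0 -0.0005 -0.003 1" --pt "0 0 0 0 -0.0005 -0.003 1" --pt "0 0 0 0 -0.0005 -0.003 1" --pt "0 0 0 0 -0.0005 -0.003 1" --pt "0 0 0 0 -0.0005 0.04 1" --pt "0 0 0 0 -0.0005 0.09 1" --pt "0 0 0 0 -0.0005 0.14 1"

```text
t: 17.6
tool_pos: [0.49, 0.0425, 0.2096]
eef_rot: [0.446, -0.548, 0.446, 0.549]
ft_force: [1.1, 1.0, -0.4]
width: 0.0854
```

```bash
python3 - <<'E'
from h import *
im,st=shot('wrist','w13');im2,_=shot('side','s13');im3,_=shot('top','t13');go(.438,-.335,.2,62.4,st);print(st['ft_force'])
cv2.imwrite('pics/m13.png',np.hstack([cv2.resize(im2[100:250,200:350],(400,400)),cv2.resize(im3[90:290,200:450],(400,320)).repeat(1,0) if 0 else cv2.resize(im3[130:260,230:360],(400,400))])[:,:,::-1])
E
```

```text
curjaw -168.3 j6 -0.21 t 17.60 w 0.0854 pos [0.49   0.0425 0.2096] -> rot [ 0.03 -0.03 50.66] shift [-0.052  -0.3775 -0.0096]
[ 1.0596  1.0159 -0.4412]
```

View pics/w13.png

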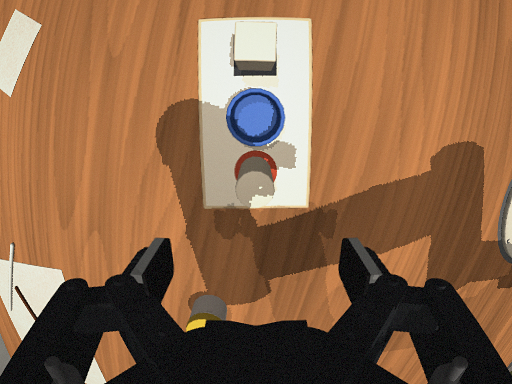

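View pics/m13.png

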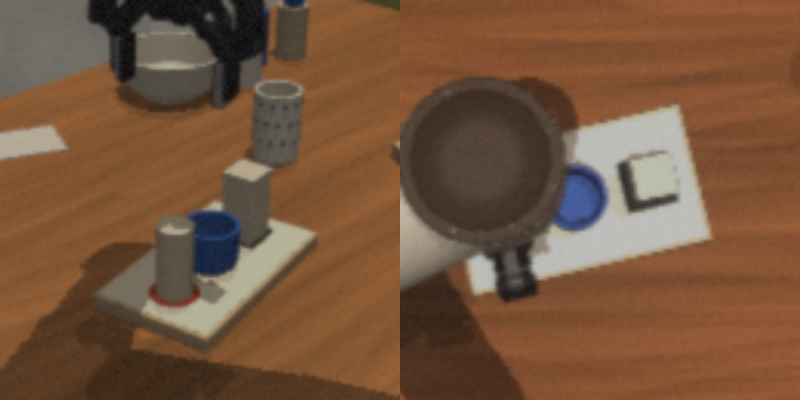

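All three stand upright. Check numerically: tops in wrist view: round ~(255,187), dish ~(255,116), square (235–276, 22–62).

```bash
python3 - <<'E'
from h import *
im=cv2.imread('pics/w13.png')
cv2.imwrite('pics/w13b.png',cv2.resize(im[10:215,190:320],None,fx=2.9,fy=2.9,interpolation=cv2.INTER_CUBIC))
st=env.read_state()
print('sq',plane('wrist',[(235,22),(277,22),(235,61),(276,61)],.085,st).mean(0),'dish',plane('wrist',[(226,116),(285,116),(255,88),(255,145)],.057,st).mean(0),'round',plane('wrist',[(255,188)],.085,st))
E
```

```text
sq [ 0.5177 -0.0796] dish [ 0.5054 -0.0173] round [[0.4932 0.041 ]]
```

View pics/w13b.png

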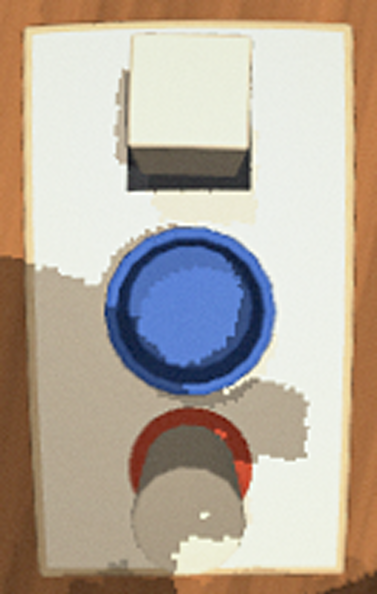

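>>> carry_out --pt "0 0 8 -0.007 -0.05 0 1" --pt "0 0 16 -0.014 -0.105 0 1" --pt "0 0 25 -0.022 -0.16 0 1" --pt "0 0 34 -0.03 -0.22 0 1" --pt "0 0 43 -0.038 -0.28 0 1" --pt "0 0 50.5 -0.047 -0.34 0 1" --pt "0 0 50.5 -0.052 -0.377 0 1" --pt "0 0 50.5 -0.052 -0.377 0 1" --pt "0 0 50.5 -0.052 -0.377 0 1" --pt "0 0 50.5 -0.052 -0.377 0 1"

```text
t: 19.0
tool_pos: [0.4384, -0.3333, 0.2078]
eef_rot: [0.169, -0.686, 0.169, 0.687]
ft_force: [0.1, -0.3, 0.2]
width: 0.0854
```

```bash
python3 - <<'E'
from h import *
im,st=shot('wrist','w14');go(.438,-.335,.05,62.4,st);print(st['ft_force'])
E
```

```text
curjaw -117.7 j6 1.44 t 19.00 w 0.0854 pos [ 0.4384 -0.3333  0.2078] -> rot [-0.03 -0.05  0.08] shift [-0.0004 -0.0017 -0.1578]
[ 0.0687 -0.3362  0.1832]
```

View pics/w14.png

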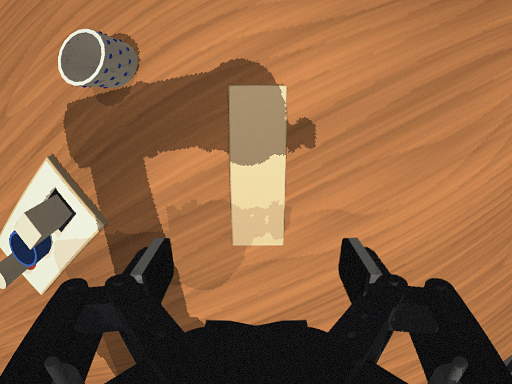

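Bridge corners at about (229,86),(286,86),(283,245),(233,245), aligned with the jaws; beaker rim at (83,56).

```bash
python3 - <<'E'
from h import *
st=env.read_state();P=plane('wrist',[(229,86),(286.5,86),(283.5,245),(233,245)],.018,st);print(P,P.mean(0))
v=(P[3]+P[2]-P[0]-P[1]);print(np.degrees(np.arctan2(-v[0],v[1])),np.linalg.norm(v)/2,np.linalg.norm(P[0]-P[1]),np.linalg.norm(P[2]-P[3]))
go(*P.mean(0),.026,62.4,st)
print('beaker',plane('wrist',[(83,56)],.085,st))
E
```

```text
[[ 0.5314 -0.3526]
 [ 0.5043 -0.4046]
 [ 0.3468 -0.3231]
 [ 0.374  -0.2712]] [ 0.4391 -0.3379]
62.644121127474946 0.1772571941915363 0.05855700870989041 0.058621190846720475
curjaw -117.7 j6 1.44 t 19.05 w 0.0851 pos [ 0.4385 -0.3333  0.2081] -> rot [-0.02 -0.02  0.07] shift [ 0.0006 -0.0046 -0.1821]
beaker [[ 0.6205 -0.2563]]
```

>>> carry_out --pt "0 0 0 0.0005 -0.004 -0.05 1" --pt "0 0 0 0.0005 -0.004 -0.1 1" --pt "0 0 0 0.0005 -0.004 -0.15 1" --pt "0 0 0 0.0005 -0.004 -0.175 1" --pt "0 0 0 0.0005 -0.004 -0.181 1" --pt "0 0 0 0.0005 -0.004 -0.181 1" --pt "0 0 0 0.0005 -0.004 -0.181 0" --pt "0 0 0 0.0005 -0.004 -0.181 0" --pt "0 0 0 0.0005 -0.004 -0.181 0" --pt "0 0 0 0.0005 -0.004 -0.181 0" --squeeze 70

```text
t: 20.3
tool_pos: [0.4401, -0.3387, 0.0295]
eef_rot: [-0.169, 0.688, -0.17, -0.685]
ft_force: [-0.5, 1.7, 6.4]
width: 0.0578
```

```bash
python3 - <<'E'
from h import *
im,st=shot('wrist','w15');im,_=shot('side','s15');go(.503,-.0185,.16,12,st);print(st['ft_force'])
E
```

```text
curjaw -117.7 j6 1.45 t 20.30 w 0.0578 pos [ 0.4401 -0.3387  0.0295] -> rot [  0.17   0.15 -50.28] shift [0.0629 0.3202 0.1305]
[-0.4657  1.7127  6.4396]
```

View pics/w15.png

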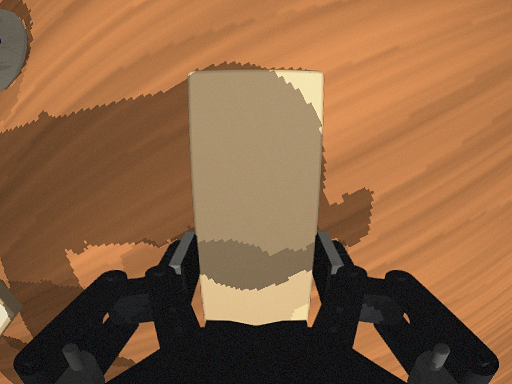

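View pics/s15.png

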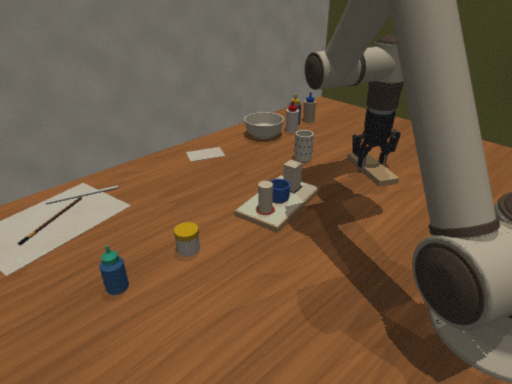

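```bash
python3 - <<'E'
from h import *
st=env.read_state();P=plane('wrist',[(189.5,71.5),(323.5,71)],.018,st);q=st['eef_rot'];M=R.from_quat([q[1],q[2],q[3],q[0]]).as_matrix()
d=P.mean(0)-st['tool_pos'][:2];print(P,d,'along Z',d@M[:2,2],'along jaw',d@M[:2,1]);v=P[1]-P[0];print(np.degrees(np.arctan2(v[1],v[0])),np.linalg.norm(v))
E
```

```text
[[ 0.5307 -0.3554]
 [ 0.504  -0.4069]] [ 0.0772 -0.0424] along Z -0.0881088771189191 along jaw 0.001612843993483798
-117.43401026526702 0.05802807603063004
```

>>> carry_out --pt "0 0 0 0 0 0.02 0" --pt "0 0 0 0 0 0.06 0" --pt "0 0 0 0 0 0.11 0" --pt "0 0 0 0 0 0.15 0" --pt "0 0 0 0 0 0.15 0"

```text
t: 21.02
tool_pos: [0.4403, -0.339, 0.181]
eef_rot: [-0.169, 0.689, -0.17, -0.683]
ft_force: [-0.9, 0.0, -3.9]
width: 0.0578
```

```bash
python3 - <<'E'
from h import *
im,st=shot('side','s16');go(.503,-.0185,.18,12,st);print(st['ft_force'],st['ft_torque'])
cv2.imwrite('pics/s16b.png',cv2.resize(im[60:260,250:500],None,fx=2.5,fy=2.5)[:,:,::-1])
E
```

```text
curjaw -117.8 j6 1.45 t 21.02 w 0.0578 pos [ 0.4403 -0.339   0.181 ] -> rot [  0.37   0.35 -50.23] shift [ 0.0627  0.3205 -0.001 ]
[-0.8813  0.0202 -3.8502] [ 0.0569 -0.017   0.0418]
```

View pics/s16b.png

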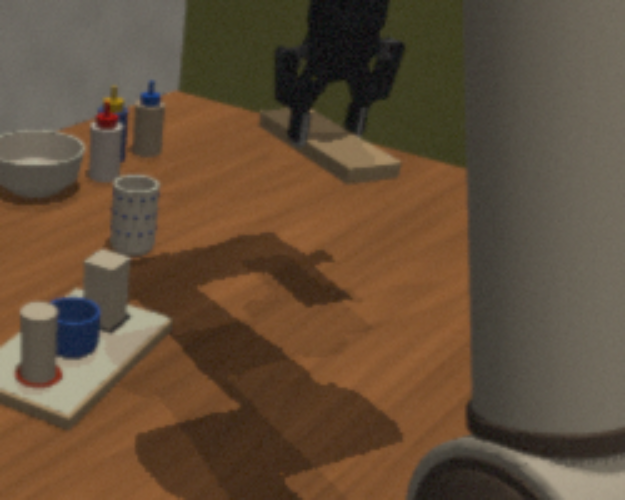

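Bridge lifted, level, with the posts undisturbed. Carry over.

>>> carry_out --pt "0 0 -6 0.006 0.03 0 0" --pt "0 0 -13 0.014 0.07 0 0" --pt "0 0 -21 0.024 0.12 0 0" --pt "0 0 -29 0.034 0.17 0 0" --pt "0 0 -37 0.044 0.22 0 0" --pt "0 0 -44 0.053 0.265 0 0" --pt "0 0 -49 0.06 0.305 0 0" --pt "0 0 -50.3 0.063 0.32 0 0" --pt "0 0 -50.3 0.063 0.32 0 0" --pt "0 0 -50.3 0.063 0.32 0 0"

```text
t: 22.32
tool_pos: [0.5007, -0.0189, 0.1759]
eef_rot: [0.445, -0.548, 0.446, 0.55]
ft_force: [0.5, 0.5, -3.1]
width: 0.0578
```

```bash
python3 - <<'E'
from h import *
im,st=shot('side','s17');im2,_=shot('wrist','w17');go(.503,-.0185,.117,12,st);print(st['ft_force'],st['ft_torque'])
a=cv2.resize(im[80:230,180:380],(400,300));b=cv2.resize(im2,(400,300));cv2.imwrite('pics/m17.png',np.hstack([a,b])[:,:,::-1])
E
```

```text
curjaw -168.1 j6 -0.08 t 22.32 w 0.0578 pos [ 0.5007 -0.0189  0.1759] -> rot [ 0.03 -0.19  0.09] shift [ 0.0023  0.0004 -0.0589]
[ 0.5161  0.5437 -3.1182] [-0.0172 -0.0309  0.0085]
```

View pics/m17.png

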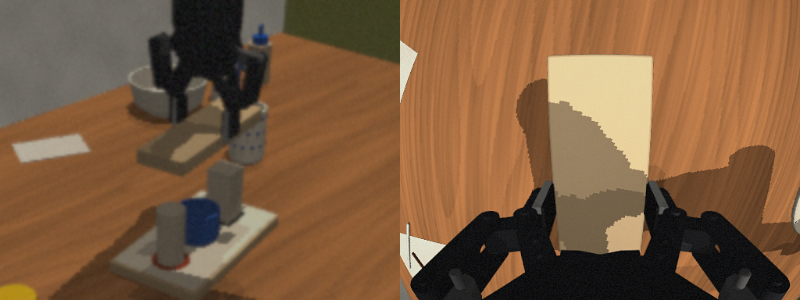

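>>> carry_out --pt "0 0 0 0.001 0 -0.02 0" --pt "0 0 0 0.002 0 -0.04 0" --pt "0 0 0 0.002 0 -0.05 0" --pt "0 0 0 0.002 0 -0.055 0" --pt "0 0 0 0.002 0 -0.057 0" --pt "0 0 0 0.002 0 -0.057 0"

```text
t: 23.18
tool_pos: [0.5041, -0.0183, 0.1207]
eef_rot: [-0.446, 0.55, -0.445, -0.549]
ft_force: [-0.3, -0.8, -3.8]
width: 0.0573
```

```bash
python3 - <<'E'
from h import *
im,st=shot('side','s18');im2,_=shot('wrist','w18');go(.503,-.0185,.1145,12,st);print(st['ft_force'],st['ft_torque'])
cv2.imwrite('pics/m18.png',cv2.resize(im[100:240,190:370],None,fx=4,fy=4,interpolation=cv2.INTER_CUBIC)[:,:,::-1])
E
```

```text
curjaw -168.1 j6 -0.08 t 23.18 w 0.0573 pos [ 0.5041 -0.0183  0.1207] -> rot [-0.01  0.05  0.06] shift [-0.0011 -0.0002 -0.0062]
[-0.3356 -0.8024 -3.76  ] [ 0.0168 -0.0035  0.0157]
```

View pics/m18.png

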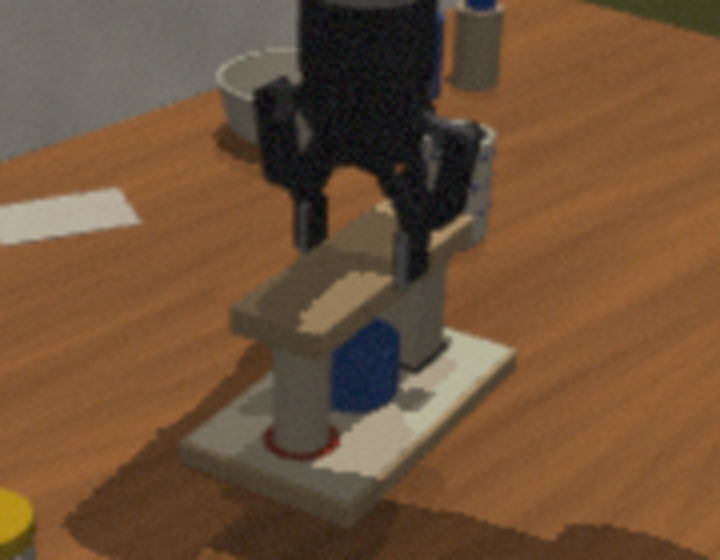

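View pics/w18.png

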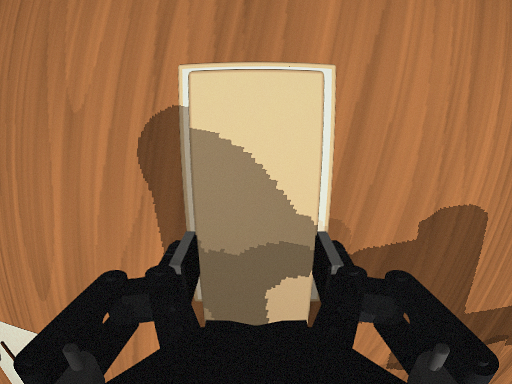

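Bridge is in line above the shelf in the wrist view (corners (189,71),(324,71)). Lower in small steps and watch force.

```bash
python3 - <<'E'
from h import *
st=env.read_state();P=plane('wrist',[(189,71),(324,71)],.109,st);u=np.array([-np.sin(np.radians(12)),np.cos(np.radians(12))])
print(P,P.mean(0)+.09*u);e=plane('wrist',[(179,66),(335,66)],.015,st);print(e,e.mean(0)+.105*u)
E
```

```text
[[ 0.5504 -0.0994]
 [ 0.4932 -0.1116]] [ 0.5031 -0.0175]
[[ 0.5819 -0.1083]
 [ 0.4672 -0.1328]] [ 0.5027 -0.0178]
```

>>> carry_out --pt "0 0 0 -0.001 0 -0.002 0" --pt "0 0 0 -0.001 0 -0.0035 0" --pt "0 0 0 -0.001 0 -0.005 0" --pt "0 0 0 -0.001 0 -0.005 0"

```text
t: 23.78
tool_pos: [0.5028, -0.0183, 0.1151]
eef_rot: [0.445, -0.549, 0.445, 0.549]
ft_force: [-0.1, 0.2, -3.9]
width: 0.058
```

>>> carry_out --pt "0 0 0 0 0 -0.0005 0" --pt "0 0 0 0 0 -0.001 0" --pt "0 0 0 0 0 -0.001 0"

```text
t: 24.15
tool_pos: [0.5029, -0.0183, 0.1145]
eef_rot: [-0.445, 0.549, -0.445, -0.549]
ft_force: [-1.1, 0.3, -0.8]
width: 0.0577
```

>>> carry_out --pt "0 0 0 0 0 -0.0003 0" --pt "0 0 0 0 0 -0.0003 0.5" --pt "0 0 0 0 0 -0.0003 0.7" --pt "0 0 0 0 0 -0.0003 1" --pt "0 0 0 0 0 -0.0003 1" --pt "0 0 0 0 0 -0.0003 1" --squeeze 30

```text
t: 24.9
tool_pos: [0.5029, -0.0184, 0.114]
eef_rot: [-0.445, 0.549, -0.445, -0.549]
ft_force: [-0.1, 0.7, 1.1]
width: 0.085
```

```bash
python3 - <<'E'
from h import *
im,st=shot('side','s19');im2,_=shot('wrist','w19');go(.62,-.2535,.2,12,st);print(st['ft_force'],st['ft_torque'])
a=cv2.resize(im[100:240,190:370],(400,311));b=cv2.resize(im2,(400,311));cv2.imwrite('pics/m19.png',np.hstack([a,b])[:,:,::-1])
E
```

```text
curjaw -168.1 j6 -0.08 t 24.90 w 0.0850 pos [ 0.5029 -0.0184  0.114 ] -> rot [0.   0.   0.06] shift [ 0.1171 -0.2351  0.086 ]
[-0.1442  0.651   1.1207] [-0.0073  0.0109  0.0422]
```

View pics/m19.png

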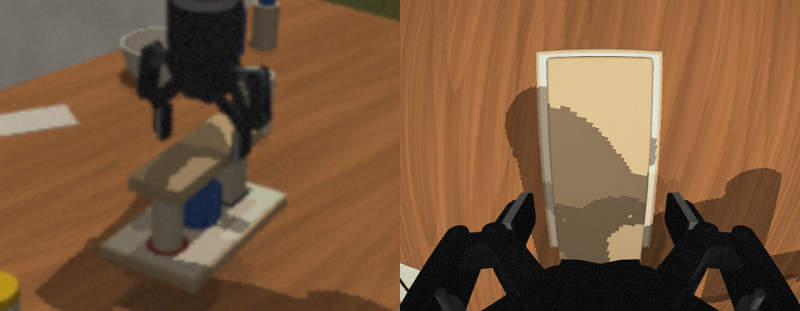

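Bridge rests on both posts, released. Up and over to the beaker.

>>> carry_out --pt "0 0 0 0 0 0.03 1" --pt "0 0 0 0 0 0.08 1" --pt "0 0 0 0.01 -0.02 0.11 1" --pt "0 0 0 0.035 -0.07 0.11 1" --pt "0 0 0 0.06 -0.12 0.11 1" --pt "0 0 0 0.085 -0.17 0.11 1" --pt "0 0 0 0.11 -0.22 0.11 1" --pt "0 0 0 0.117 -0.235 0.11 1" --pt "0 0 0 0.117 -0.235 0.11 1" --pt "0 0 0 0.117 -0.235 0.11 1"

```text
t: 26.25
tool_pos: [0.6194, -0.2522, 0.2241]
eef_rot: [0.445, -0.549, 0.445, 0.55]
ft_force: [0.3, 0.3, -0.1]
width: 0.0856
```

```bash
python3 - <<'E'
from h import *
im2,st=shot('wrist','w20');im,_=shot('side','s20');it,_=shot('top','t20');go(.62,-.2535,.055,12,st);print(st['ft_force'])
a=cv2.resize(im[100:240,190:370],(400,311));b=cv2.resize(it[130:270,230:410],(400,311));cv2.imwrite('pics/m20.png',np.hstack([a,b])[:,:,::-1])
E
```

```text
curjaw -168.0 j6 0.35 t 26.25 w 0.0856 pos [ 0.6194 -0.2522  0.2241] -> rot [-0.02 -0.02  0.01] shift [ 0.0006 -0.0013 -0.1691]
[ 0.321   0.3357 -0.0976]
```

View pics/w20.png

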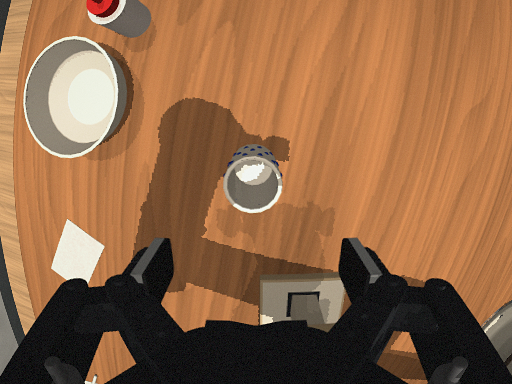

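View pics/m20.png

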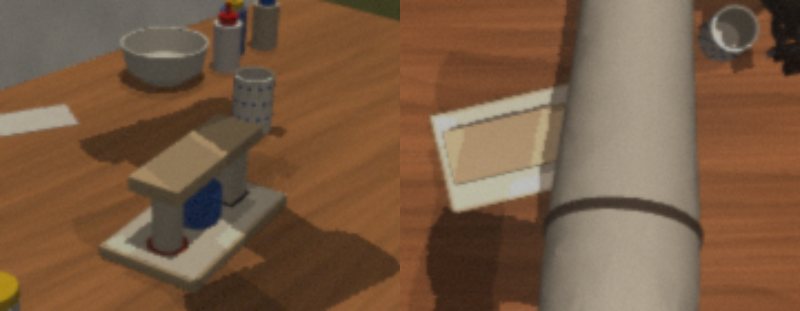

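```bash
python3 - <<'E'
from h import *
st=env.read_state();P=plane('wrist',[(223,183),(282.5,183),(252.5,154.5),(252.5,213)],.085,st);print(P[:2].mean(0),P[2:].mean(0),np.linalg.norm(P[0]-P[1]),np.linalg.norm(P[2]-P[3]));go(*P.mean(0),.055,12,st)
E
```

```text
[ 0.6227 -0.2547] [ 0.6226 -0.2533] 0.05354718680371872 0.05471986778963126
curjaw -168.0 j6 0.36 t 26.40 w 0.0855 pos [ 0.6197 -0.252   0.2246] -> rot [-0.    0.03 -0.04] shift [ 0.003  -0.002  -0.1696]
```

>>> carry_out --pt "0 0 0 0.003 -0.002 -0.05 1" --pt "0 0 0 0.003 -0.002 -0.1 1" --pt "0 0 0 0.003 -0.002 -0.15 1" --pt "0 0 0 0.003 -0.002 -0.17 1" --pt "0 0 0 0.003 -0.002 -0.17 1" --pt "0 0 0 0.003 -0.002 -0.17 -0.2" --pt "0 0 0 0.003 -0.002 -0.17 -0.2" --pt "0 0 0 0.003 -0.002 -0.17 -0.2" --pt "0 0 0 0.003 -0.002 -0.17 -0.2" --pt "0 0 0 0.003 -0.002 -0.17 -0.2"

```text
t: 27.65
tool_pos: [0.6239, -0.2554, 0.0562]
eef_rot: [-0.446, 0.551, -0.445, -0.548]
ft_force: [-0.8, 2.1, 6.6]
width: 0.054
```

```bash
python3 - <<'E'
from h import *
im2,st=shot('wrist','w21');go(.503,-.018,.2,12,st);print(st['ft_force'])
E
```

```text
curjaw -168.0 j6 0.36 t 27.65 w 0.0540 pos [ 0.6239 -0.2554  0.0562] -> rot [0.05 0.19 0.03] shift [-0.1209  0.2374  0.1438]
[-0.8467  2.0874  6.5862]
```

View pics/w21.png

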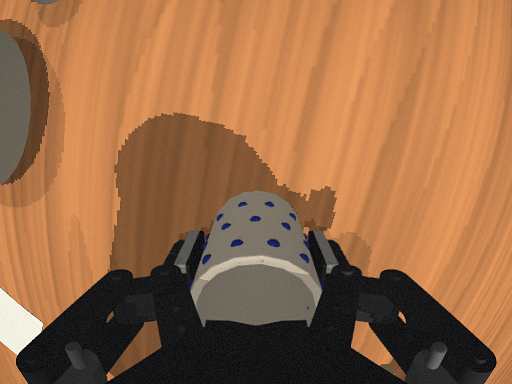

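```bash
python3 - <<'E'
from h import *
st=env.read_state();P=plane('wrist',[(256.5,257)],.085,st)[0];u=np.array([-np.sin(np.radians(12)),np.cos(np.radians(12))])
print(P+.027*u-st['tool_pos'][:2])
E
```

```text
[-0.0016  0.0032]
```

>>> carry_out --pt "0 0 0 0 0 0.04 -0.2" --pt "0 0 0 0 0 0.1 -0.2" --pt "0 0 0 0 0 0.145 -0.2" --pt "0 0 0 -0.015 0.03 0.155 -0.2" --pt "0 0 0 -0.04 0.08 0.155 -0.2" --pt "0 0 0 -0.066 0.13 0.155 -0.2" --pt "0 0 0 -0.092 0.18 0.155 -0.2" --pt "0 0 0 -0.115 0.225 0.155 -0.2" --pt "0 0 0 -0.121 0.238 0.155 -0.2" --pt "0 0 0 -0.121 0.238 0.155 -0.2"

```text
t: 28.95
tool_pos: [0.5017, -0.0168, 0.2093]
eef_rot: [-0.445, 0.55, -0.445, -0.549]
ft_force: [0.9, 0.5, -1.8]
width: 0.0542
```

```bash
python3 - <<'E'
from h import *
im2,st=shot('wrist','w22');im,_=shot('side','s22');go(.503,-.018,.162,12,st);print(st['ft_force'])
a=cv2.resize(im[60:240,170:390],(400,327));b=cv2.resize(im2,(400,327));cv2.imwrite('pics/m22.png',np.hstack([a,b])[:,:,::-1])
E
```

```text
curjaw -168.0 j6 -0.08 t 28.95 w 0.0542 pos [ 0.5017 -0.0168  0.2093] -> rot [-0.01  0.04 -0.03] shift [ 0.0013 -0.0012 -0.0473]
[ 0.9495  0.4754 -1.7871]
```

View pics/m22.png

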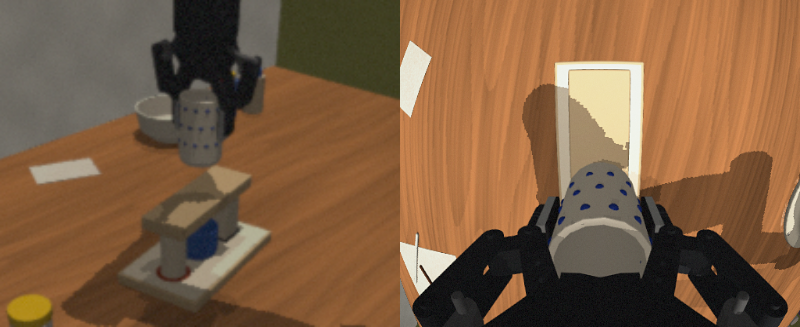

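```bash
python3 - <<'E'
from h import *
st=env.read_state();im=cv2.imread('pics/w22.png');cv2.imwrite('pics/w22b.png',cv2.resize(im[60:260,180:330],None,fx=3,fy=3,interpolation=cv2.INTER_CUBIC))
u=np.array([-np.sin(np.radians(12)),np.cos(np.radians(12))])
P=plane('wrist',[(216,81),(295,81)],.103,st);print(P,P.mean(0)+.09*u,np.linalg.norm(P[1]-P[0]))
E
```

```text
[[ 0.5496 -0.1011]
 [ 0.4923 -0.1132]] [ 0.5022 -0.0191] 0.05857129003308057
```

View pics/w22b.png

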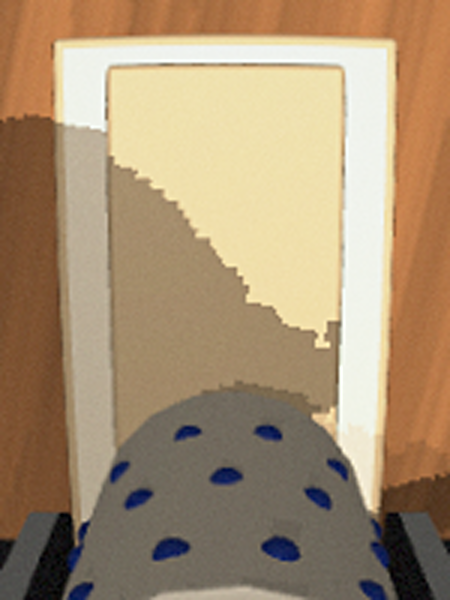

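>>> carry_out --pt "0 0 0 0.001 -0.003 -0.02 -0.2" --pt "0 0 0 0.001 -0.003 -0.035 -0.2" --pt "0 0 0 0.001 -0.003 -0.043 -0.2" --pt "0 0 0 0.001 -0.003 -0.046 -0.2" --pt "0 0 0 0.001 -0.003 -0.048 -0.2" --pt "0 0 0 0.001 -0.003 -0.048 -0.2"

```text
t: 29.8
tool_pos: [0.5031, -0.0203, 0.1613]
eef_rot: [-0.445, 0.549, -0.445, -0.549]
ft_force: [0.2, 0.3, -2.1]
width: 0.0538
```

>>> carry_out --pt "0 0 0 0 0 -0.001 -0.2" --pt "0 0 0 0 0 -0.001 -0.2"

```text
t: 30.05
tool_pos: [0.5029, -0.0203, 0.1601]
eef_rot: [-0.445, 0.549, -0.445, -0.549]
ft_force: [-0.9, -0.7, -1.9]
width: 0.0539
```

>>> carry_out --pt "0 0 0 0 0 -0.0005 -0.2" --pt "0 0 0 0 0 -0.001 -0.2" --pt "0 0 0 0 0 -0.001 -0.2"

```text
t: 30.42
tool_pos: [0.503, -0.0203, 0.1593]
eef_rot: [-0.445, 0.549, -0.445, -0.549]
ft_force: [-0.8, -0.2, 1.6]
width: 0.054
```

Contact felt (force −1.9 → +1.6 N). Release.

>>> carry_out --pt "0 0 0 0 0 0 0.35" --pt "0 0 0 0 0 0 0.5" --pt "0 0 0 0 0 0 1" --pt "0 0 0 0 0 0 1" --pt "0 0 0 0 0 0 1" --pt "0 0 0 0 0 0 1"

```text
t: 31.18
tool_pos: [0.5028, -0.0204, 0.159]
eef_rot: [0.445, -0.549, 0.445, 0.549]
ft_force: [-0.1, 0.4, 0.0]
width: 0.0853
```

```bash
python3 - <<'E'
from h import *
im2,st=shot('wrist','w23');im,_=shot('side','s23');print(st['tool_pos'],st['width'],st['ft_force'])
a=cv2.resize(im[60:240,170:390],(400,327));b=cv2.resize(im2,(400,327));cv2.imwrite('pics/m23.png',np.hstack([a,b])[:,:,::-1])
E
```

```text
[ 0.5028 -0.0204  0.159 ] 0.08532973137221833 [-0.0893  0.3916  0.0109]
```

View pics/m23.png

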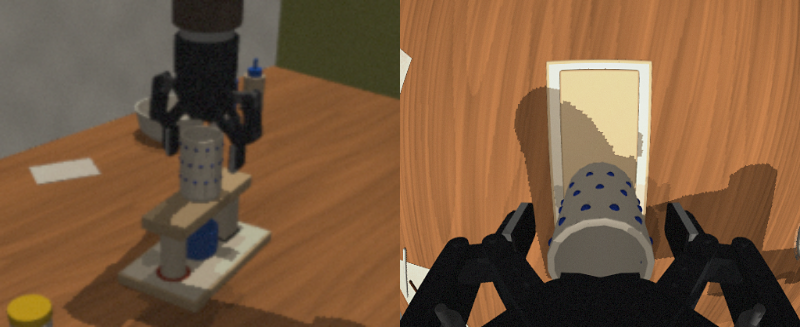

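Beaker stands free with both jaws clear. Rise straight up, then back off.

>>> carry_out --pt "0 0 0 0 0 0.03 1" --pt "0 0 0 0 0 0.07 1" --pt "0 0 0 0 0 0.12 1" --pt "0 0 0 0 0 0.14 1" --pt "0 0 0 -0.02 -0.05 0.14 1" --pt "0 0 0 -0.04 -0.1 0.14 1" --pt "0 0 0 -0.06 -0.15 0.14 1" --pt "0 0 0 -0.08 -0.2 0.14 1" --pt "0 0 0 -0.1 -0.25 0.14 1" --pt "0 0 0 -0.1 -0.25 0.14 1"

```text
t: 32.52
tool_pos: [0.4013, -0.2728, 0.2988]
eef_rot: [0.447, -0.548, 0.447, 0.548]
ft_force: [0.7, 1.2, 0.6]
width: 0.0854
```

>>> carry_out --pt "0 0 0 0 0 0 1" --pt "0 0 0 0 0 0 1"

```text
t: 32.78
tool_pos: [0.4033, -0.2696, 0.299]
eef_rot: [-0.445, 0.55, -0.445, -0.55]
ft_force: [-1.0, 0.7, -0.2]
width: 0.0852
```

```bash
python3 - <<'E'
from h import *
im,st=shot('side','s24');it,_=shot('top','t24');print(st['tool_pos'],np.abs(st['qd']).max())
a=cv2.resize(im[80:230,180:380],(400,300),interpolation=2);b=cv2.resize(it[130:265,200:380],(400,300),interpolation=2);cv2.imwrite('pics/m24.png',np.hstack([a,b])[:,:,::-1])
E
```

```text
[ 0.4033 -0.2696  0.299 ] 0.007704467362444011
```

View pics/m24.png

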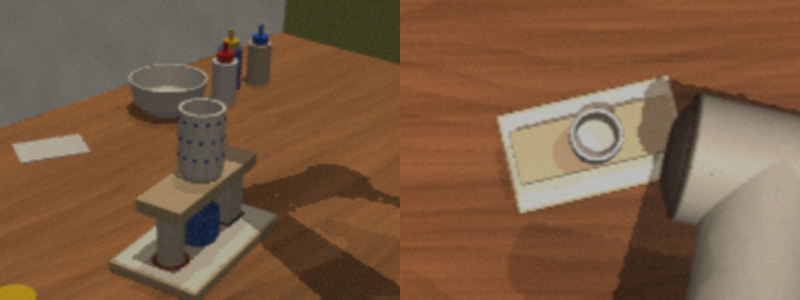

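Everything stands; beaker rim in the top view at crop (597,135) → px (288.6,190.7). Numeric check and hand in if good.

```bash
python3 - <<'E'
from h import *
print('beaker',plane('top',[(288.65,190.75)],.188))
P=plane('top',[(200+112*.45,130+129*.45),(200+122*.45,130+185*.45)],.103);u=np.array([-np.sin(np.radians(12)),np.cos(np.radians(12))])
print('bridge from end',P.mean(0)-.09*u)
im=cv2.imread('pics/side0.png');print(proj('side',[(.503,-.018,.188),(.503,-.018,.103)]))
a=cv2.imread('pics/s24.png')
for p in proj('side',[(.503,-.018,.188),(.4901,.042,.015),(.516,-.079,.015)]): cv2.circle(a,tuple(np.round(p).astype(int)),1,(0,0,255),-1)
cv2.imwrite('pics/s24b.png',cv2.resize(a[100:230,210:340],None,fx=4,fy=4,interpolation=2))
E
```

```text
beaker [[ 0.4994 -0.0178]]
bridge from end [ 0.5025 -0.0203]
[[280.9169 131.9379]
 [279.8445 165.5447]]
```

View pics/s24b.png

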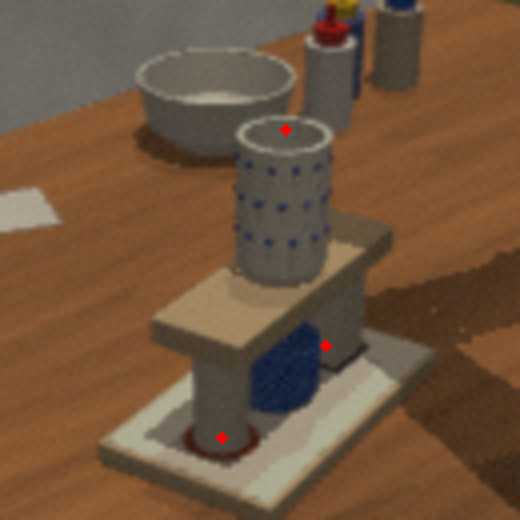

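All within a few mm. Handing in.

```bash
python3 -c "
from workcell import env
print(env.job_done())"
```

```text
the job is handed in; nothing more can be done
None
```

I loaded the kiln shelf in the order given and handed the job in at about 33 s of robot time. The hand-in gives no verdict. Every step went in first time, and the gripper was open and clear of everything at the end.

Last camera checks:
- **Posts:** measured before the bridge went on, both stood within about 3 mm of their marks. The final side view shows them upright on the marks.
- **Blue dish:** about 3 mm from the shelf centre, measured before the bridge went on. It is still in place under the bridge in the final side view.
- **Bridging shelf:** within about 2 mm of central and visibly in line. The side view shows it lying level on both posts.
- **White beaker:** upright, about 4 mm from the middle by the final top view. The side view put it closer to the middle.
- **Glaze bottle and yellow-lidded jar:** neither was approached or touched. I did not re-measure their positions at the end.

No check failed. The top and wrist cameras differed from each other by 2–5 mm, within the tolerances. One combined check picture of the square post failed to save, so I placed that post from the pose and force readings and confirmed it in the next picture.

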